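# Lock a quarter-turn stop into the shaker platform's slot

## Task

Fit the loose blue-gripped stop into the empty slot of the shaker platform: lower it in upright with its bar foot lying along the slot until its collar rests on the platform, then twist it a quarter turn so that it stands square across the slot, locked like the one already fitted in the other slot, and let go. Leave the grey-gripped post with the round foot standing where it is.

Things in the scene. Friction and masses are not known exactly. Their poses are not given: they have to be found in the camera images.
- stop: Loose stop, 0.08-0.17 kg, 72 mm tall, upright: steel bar foot 54x18 mm (z 0-10 mm), round neck 18 mm in diameter (z 10-22), black collar 52 mm in diameter (z 22-27), blue grip bar 44 mm long, 14 mm thick (z 27-72) with a white line on top. Origin: centre of the foot's underside; z up; x along both foot and grip bar. Grip it across its thickness (y), fingertips above the collar.
- slot (a point): Centre of the empty T-slot's mouth, level with the platform's top (80 mm above the worktop). x along the slot, y across it, away from the other slot, z up. Slot 130 mm long, 28 mm wide, top edges bevelled 4 mm. Deck 8 mm thick; cavity below 72 mm wide, 20 mm high: the foot turns freely in it. With the collar resting on the platform the stop's origin lies 22 mm below this point.
- shaker: Orbital shaker, fixed to the worktop: white body, aluminium platform 170 (x) by 180 mm (y), top 80 mm up. Origin: centre of its underside; z up; x along both slots. Empty slot at y = +45 mm; the slot at y = -45 mm holds an identical blue stop, fixed, turned across its slot, its grip 50 mm above the platform.
- round_post: Look-alike that does not fit: same shape and size, but a grey grip bar and a round steel foot 54 mm in diameter. Stands upright, 11 to 30 cm to one side of the stop. Origin: centre of the foot's underside; z up; x along its grip bar. Behind the two stand a 0.61 m tall incubator (x > 0.47 m, y > 0.24 m) and a 0.27 m tall centrifuge (x > 0.50 m, y from -0.26 to 0.04 m).
Not all that is in view belongs to the job. What is shaped like the stop but purple or yellow is not meant.

How it is judged (in metres and radians):
On the way:
1. the blue stop is down in the empty slot, its foot along the slot (z of stop in the frame of slot below -0.015 m and y of stop in the frame of slot between -0.012 and 0.012 m and x of stop in the frame of slot between -0.055 and 0.055 m and angle between the x axis of stop and the x axis of slot, either way round below 0.35 rad), for 0.1 s.
At the end, for the whole second after the job is handed in: The blue stop is released, at rest, upright within 8 degrees in the empty slot: collar down on the platform within 4 mm, within 12 mm of the slot's middle line, anywhere along it, square across it within 15 degrees. The grey post still stands within 30 mm of its place (z of stop in the frame of slot below -0.018 m and y of stop in the frame of slot between -0.012 and 0.012 m and x of stop in the frame of slot between -0.055 and 0.055 m and angle between the x axis of stop and the x axis of slot, either way round above 1.31 rad and angle between stop's own z axis and vertical below 0.15 rad and linear speed of stop below 0.02 m/s and angular speed of stop below 0.2 rad/s and angle between round_post's own z axis and vertical below 0.2 rad and distance of round_post from where it was at the start of the episode below 0.03 m); the robot touches nothing.
It fails at once if the grey round-footed post is shifted by more than 30 mm or tipped (distance of round_post from where it was at the start of the episode above 0.03 m or angle between round_post's own z axis and vertical above 0.3 rad).
It also fails if it takes over 51 s, if anything falls off the work surface, if the arm or the gripper's body presses on something with over 40 N, if the wrist force passes 120 N, or if a joint passes its speed limit or range.

## Robot

A 6-joint arm with a two-finger parallel gripper is mounted at the origin on a cart in front of the work surface, level with it; the furniture and walls round the work are solid. World frame = base frame: x ahead of the robot, y to its left, z up, the work surface at z = 0. Lengths are in m, angles in degrees, forces in N, time in s.
With the tool pointing down it reaches from about 0.3 to 0.75 m from the base axis. Payload 8.5 kg.
Tool frame: the origin (TCP) lies on the centre line of the jaws, within the pads' length; the fingertips stand 17 mm ahead of it and the grasp point (between the pads) lies 2 mm behind it; z points along the fingers, y is the direction in which the jaws open and shut (so a half turn about z gives the same grasp; the last joint's range is limited). The gripper opens to 85 mm and grips with 20 to 120 N. Pads are 22 mm wide; open, the fingers measure 114 mm over their backs; the gripper's body (76 mm by 85 mm) begins 54 mm behind the grasp point. The pads swing forward as they close: fully open they stand 13 mm farther back than shut.
Start: joints at [-77.997, 21.807, 74.336, -0, 83.858, -12.336], TCP at [0.227, -0.501, 0.225] pointing down, gripper open.
Joint ranges: [-178.18, 178.18], [-50.72, 133.34], [12.68, 142.11], [-81.47, 261.47], [9.98, 163.14], [-165.26, 165.26]. Speed limits (degrees/s): [136.94, 136.94, 180, 180, 180, 180].

## Interface

Orientations are given as a 3x3 rotation matrix whose columns are the frame's x, y, z axes.
In Python, from rig import env, imaging, close_job gives the robot as it stands.
- The arm moves only by the tool step_arm, never from a script. Its argument "steps" is one flat list of numbers, 7 for each row, row after row: the opening, from 0 (shut) to 1 (fully open), then the shift along the tool's x, y, z as a fraction of full scale, then the turn, a rotation vector about the tool's x, y, z as a fraction of full scale. A call has 1 to 10 rows; each row is the pose to reach, as a shift and turn from the pose commanded when the call began, along the tool's axes at that moment; what a row does not reach only later rows make up. Full scale, the value 1, is 0.3 m for a shift and 45 degrees for a turn. A row lasts 1/10 s, in which the tool goes at most 50 mm and 8.59 degrees, less where a joint would pass 70% of its speed; a pose out of reach is approached as far as the arm can. A call with a number of a shift or a turn outside -1 to 1 is refused whole. A call with a gripper value outside its range is refused whole. The fingers move at their own pace and stop on an object; "grip_force" is the grip in N (left out, the last holds). Time passes only in rows, so rows that repeat a pose let the fingers close. It gives the time, the measured TCP pose, the force and the opening at its end, in the units of the state.
- env.observe(): the state, without advancing time (a new reading comes with each control period).
- imaging.get_image(name): name is "scene" or "side" or "wrist"; returns (picture, depth): 400x640x3 uint8, blue, green, red; 400x640 float32, m along the optical axis (not along the pixel's ray), 0 where there is no reading.
- imaging.get_calibration(name): a dict with "camera_matrix" (3x3 intrinsics, pixels), "world_from_camera" (4x4, takes a point from camera to world coordinates). Camera axes: x right, y down, z forward; pixel columns grow to the right and rows downward; lengths in m; the calibration is good to about 2 mm. A picture is of the moment at which its call begins: read the wrist's pose just before it. get_calibration takes no time and is no camera call; for the wrist camera it gives the pose at the moment of the call.
- close_job(): hands the job in, once; it reports no verdict.
Trained networks look in the newest picture that a camera, given by its name, has taken for a name from the list of things; names that differ only in an ending like _2 or _b are one class to them, and where a whole thing is asked for, a point or a joint stands for the part that bears it (a point fixed in the world has none). Each returns a list of dicts, best first, with "score" (0 to 1); they miss things now and then, are a little off and sometimes report something else, mostly with a low value. They report only what shows in the picture. A call takes as long as a camera call. They do not tell look-alikes from the thing itself.
- imaging.spot_in(camera, target): "pixel" ([column, row] in pixels, amid what is visible of it).
- imaging.regions_of(camera, target): "mask" (400x640 bool, what is visible of it) and "pixel" ([column, row] in pixels, amid what is visible of it).
- imaging.pinpoint(camera, target): "pixel" ([column, row] in pixels: a listed point, or the origin of a listed thing).
The state is a dict: "time_s": time; "q": joint angles; "qvel": joint speeds; "joint_efforts": joint torques, N m; "position": TCP position; "tool_rot": TCP orientation; "ft_force": force on the tool from outside, world axes, zero at the start; "wrist_torque": the same for the moment, N m; "grip_width": finger opening in m.
Only numpy, scipy, OpenCV 4.12 (cv2) and the standard library are available. Lean on these libraries where they do the work, as an engineer would, in place of code of your own. Each camera call takes 0.05 s, during which the arm holds its last target.

## Working session

There is one attempt and no reset: what is moved stays moved. The work goes in short steps, Python scripts to look and compute and a tool call to move; the robot and the scene stay as the last step left them, time stands still between calls to the robot, and variables do not carry over. Pictures are saved under pics/ and viewed, and the job is handed in when it is done.

Besides the shell and the picture viewer there is one more tool, called after "Call:" by a JSON object that holds its "op" and its "data", one argument or row to a line. step_arm: Moves the arm, as the interface text tells. Shift numbers are shares of 0.3 m and turn numbers shares of 45 degrees, none past 1 either way. Its arguments: {"type":"object","properties":{"steps":{"type":"array","items":{"type":"number"}},"grip_force":{"type":"number"}},"required":["steps"]}

```bash
ls; mkdir -p pics; python3 - <<'E'
from rig import env, imaging
import cv2,numpy as np
s=env.observe();print(s)
for n in("scene","side"):
    im,d=imaging.get_image(n);cv2.imwrite(f"pics/{n}0.png",im);np.save(f"{n}0.npy",d)
    c=imaging.get_calibration(n);print(n,c)
    for t in("stop","slot","shaker","round_post"):
        print(n,t,[(round(r['score'],2),np.round(r['pixel'])) for r in imaging.pinpoint(n,t)])
E
```

```text
pics
{'time_s': 0.0, 'q': array([-7.79973665e+01,  2.18430377e+01,  7.43840033e+01, -1.01840758e-03,
        8.38580410e+01, -1.23360962e+01]), 'qvel': array([-0.03648498,  0.01972674,  0.07504825,  0.04391944,  0.11700451,
        0.03424521]), 'joint_efforts': array([ 3.35346494e-04, -4.48460376e+01, -2.31273633e+01, -1.09673567e-04,
        4.79242692e-03, -8.60502581e-06]), 'position': array([ 0.22659973, -0.50082786,  0.22389701]), 'tool_rot': array([[ 9.11124161e-01,  4.12131845e-01, -3.26093714e-04],
       [ 4.12131864e-01, -9.11123058e-01,  1.44882181e-03],
       [ 2.99994104e-04, -1.45445017e-03, -9.99998897e-01]]), 'ft_force': array([-0.05212978, -1.3755902 , -0.37891393]), 'wrist_torque': array([-0.04445866,  0.00482962,  0.00533437]), 'grip_width': 0.08513264143575414}
scene {'camera_matrix': array([[411.25857176,   0.        , 313.20381811],
       [  0.        , 411.25857176, 190.02255252],
       [  0.        ,   0.        ,   1.        ]]), 'world_from_camera': array([[-0.69412263, -0.52433178,  0.49322405,  0.02198273],
       [-0.7196704 ,  0.52104718, -0.45889472
[... 313 characters left out ...]
 183.]))]
scene round_post [(0.96, array([342., 245.]))]
side {'camera_matrix': array([[429.59146679,   0.        , 322.49272329],
       [  0.        , 429.59146679, 195.76366949],
       [  0.        ,   0.        ,   1.        ]]), 'world_from_camera': array([[-0.32841346, -0.72148513,  0.60959315, -0.17488934],
       [-0.94446612,  0.24310035, -0.22110173,  0.13627634],
       [ 0.0113293 , -0.64835285, -0.76125569,  1.08204585],
       [ 0.        ,  0.        ,  0.        ,  1.        ]])}
side stop [(0.75, array([248., 285.])), (0.74, array([276., 273.])), (0.44, array([222., 196.]))]
side slot [(0.87, array([400., 219.]))]
side shaker [(0.93, array([406., 229.]))]
side round_post []
```

View pics/scene0.png

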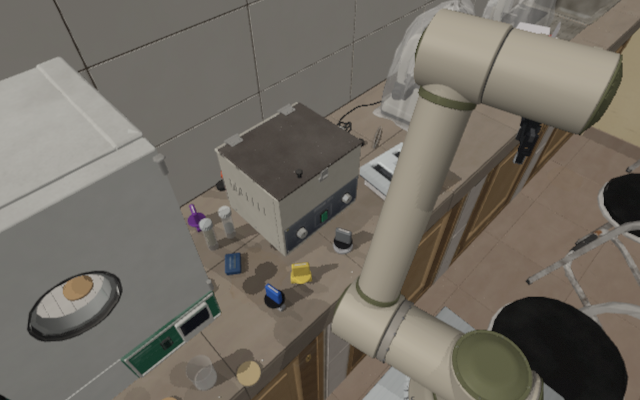

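View pics/side0.png

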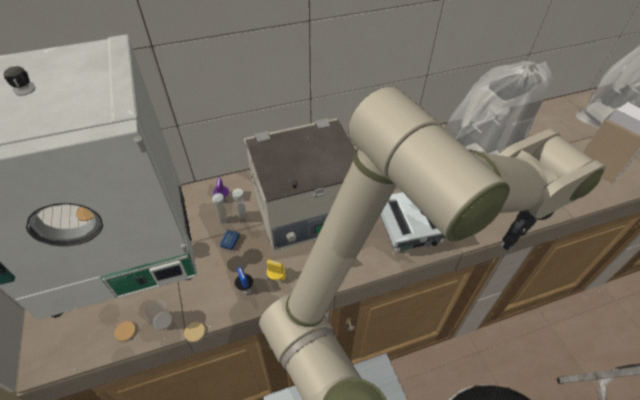

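Candidates in the scene view: the blue stop (275,295), a yellow one (300,272), a purple one (198,218), the grey post (343,240) and a dark-blue box (233,263). By the description I choose the blue one at (275,295). Next I'll check it in a close crop and measure it.

```bash
cat > h.py <<'E'
import numpy as np,cv2
from rig import env,imaging
def pts(c,d,m):
    K=c['camera_matrix'];T=c['world_from_camera']
    v,u=np.nonzero(m&(d>0));z=d[v,u]
    p=np.stack([(u-K[0,2])/K[0,0]*z,(v-K[1,2])/K[1,1]*z,z],1)
    return p@T[:3,:3].T+T[:3,3],u,v
def proj(c,P):
    T=np.linalg.inv(c['world_from_camera']);q=np.atleast_2d(P)@T[:3,:3].T+T[:3,3]
    q=q@c['camera_matrix'].T;return q[:,:2]/q[:,2:]
E
python3 - <<'E'
from h import *
for n,(x0,y0,x1,y1) in dict(scene=(250,260,320,320),side=(215,255,300,300)).items():
    im=cv2.imread(f"pics/{n}0.png");d=np.load(f"{n}0.npy");c=imaging.get_calibration(n)
    cv2.imwrite(f"pics/{n}crop.png",cv2.resize(im[y0:y1,x0:x1],None,fx=8,fy=8,interpolation=cv2.INTER_CUBIC))
    hsv=cv2.cvtColor(im,cv2.COLOR_BGR2HSV);m=cv2.inRange(hsv,(105,120,70),(130,255,255))>0
    b=np.zeros_like(m);b[y0:y1,x0:x1]=1
    P,u,v=pts(c,d,m&b);print(n,len(P),P.mean(0),P.min(0),P.max(0))
    t=P[P[:,2]>P[:,2].max()-.012]
    print(' top',len(t),t.mean(0)); w,V=np.linalg.eigh(np.cov(P[:,:2].T));print(w,V)
x=cv2.imread("pics/scene0.png")[125:215,350:430];cv2.imwrite("pics/sl.png",cv2.resize(x,None,fx=6,fy=6,interpolation=cv2.INTER_CUBIC))
E
```

```text
scene 167 [0.44250686 0.14224466 0.05603293] [ 4.22934439e-01  1.18249608e-01 -1.02788103e-04] [0.50119473 0.14824522 0.07470096]
 top 78 [0.44257671 0.14077786 0.0686257 ]
[1.89236761e-05 1.98133175e-04] [[ 0.12609496 -0.99201818]
 [-0.99201818 -0.12609496]]
side 83 [0.43704069 0.1386647  0.05620017] [0.42501353 0.12898388 0.02584335] [0.46712267 0.1469807  0.0731696 ]
 top 41 [0.4395491  0.13845173 0.06909884]
[1.28921913e-05 1.59260411e-04] [[ 0.31222181 -0.95000923]
 [-0.95000923 -0.31222181]]
```

```bash
python3 - <<'E'
import cv2,numpy as np
a=cv2.imread('pics/scenecrop.png');b=cv2.imread('pics/sl.png')
a=cv2.resize(a,(420,360));b=cv2.resize(b,(320,360));cv2.imwrite('pics/m.png',np.hstack([a,b]))
E
```

```text
(no output)
```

View pics/m.png

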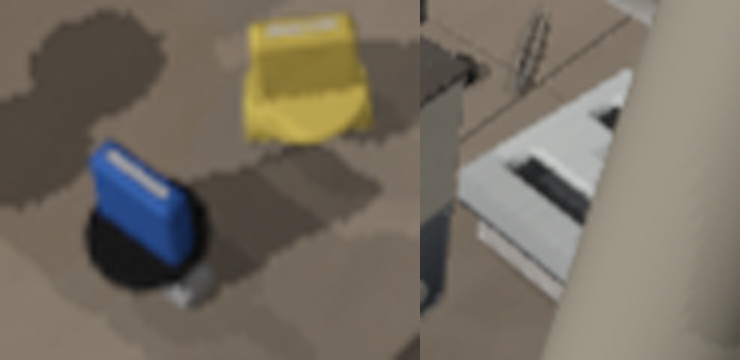

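The crop confirms a blue grip with a white line, a black collar and a steel bar foot showing at the near end. The yellow look-alike stands beside it.

```bash
python3 - <<'E'
from h import *
def ray(n,px,z):
    c=imaging.get_calibration(n);K=c['camera_matrix'];T=c['world_from_camera']
    d=T[:3,:3]@np.array([(px[0]-K[0,2])/K[0,0],(px[1]-K[1,2])/K[1,1],1]);o=T[:3,3]
    return np.round(o+d*(z-o[2])/d[2],3)
for n,p in (('scene',(392,176)),('side',(400,219))): print('slot',ray(n,p,.08))
for n,p in (('scene',(397,183)),('side',(406,229))): print('shaker',ray(n,p,0))
print('post',ray('scene',(342,245),0)); print('yellow',ray('scene',(300,280),0.0),ray('side',(276,276),0.0))
for q in [(365,165),(385,150),(448,235)]: print(ray('scene',q,.08))
print('stop',ray('scene',(276,302),0),ray('side',(248,289),0))
print(ray('side',(388,203),.08),ray('side',(405,235),.08))
im=cv2.imread("pics/side0.png")[180:260,350:450];cv2.imwrite("pics/sl2.png",cv2.resize(im,None,fx=7,fy=7,interpolation=cv2.INTER_CUBIC))
E
```

```text
slot [ 0.478 -0.347  0.08 ]
slot [ 0.47  -0.341  0.08 ]
shaker [ 0.49  -0.402  0.   ]
shaker [ 0.48 -0.38  0.  ]
post [ 0.449 -0.107  0.   ]
yellow [0.451 0.05  0.   ] [0.45  0.046 0.   ]
[ 0.564 -0.326  0.08 ]
[ 0.565 -0.421  0.08 ]
[ 0.243 -0.282  0.08 ]
stop [0.447 0.135 0.   ] [0.436 0.131 0.   ]
[ 0.537 -0.333  0.08 ] [ 0.414 -0.329  0.08 ]
```

View pics/sl2.png

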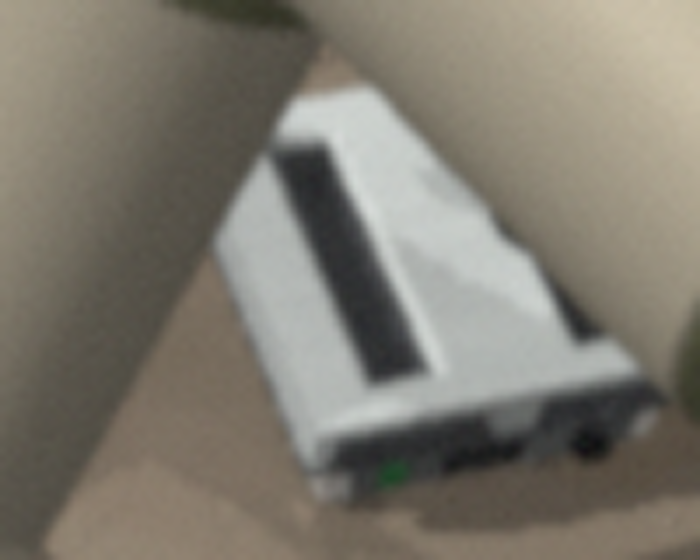

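Call:
{"op": "step_arm", "data": {
  "steps": [1,0.76,-0.82,0,0,0,0,1,0.76,-0.82,0,0,0,0,1,0.76,-0.82,0,0,0,0,1,0.76,-0.82,0,0,0,0,1,0.76,-0.82,0,0,0,0,1,0.76,-0.82,0,0,0,0,1,0.76,-0.82,0,0,0,0,1,0.76,-0.82,0,0,0,0]
}}

```text
time_s: 1.3
position: [0.3335, -0.1796, 0.2248]
tool_rot: [[0.909, 0.416, 0.001], [0.416, -0.909, 0.0], [0.001, 0.0, -1.0]]
ft_force: [-0.5, -0.9, -0.0]
grip_width: 0.0855
```

Call:
{"op": "step_arm", "data": {
  "steps": [0.6,0.7,-0.76,0,0,0,0.2,0.6,0.7,-0.76,0,0,0,0.2,0.6,0.7,-0.76,0,0,0,0.2,0.6,0.7,-0.76,0,0,0,0.2,0.6,0.7,-0.76,0,0,0,0.2,0.6,0.7,-0.76,0,0,0,0.2,0.6,0.7,-0.76,0,0,0,0.2,0.6,0.7,-0.76,0,0,0,0.2]
}}

```text
time_s: 2.1
position: [0.4311, 0.113, 0.2243]
tool_rot: [[0.963, 0.268, 0.0], [0.268, -0.963, 0.0], [0.0, -0.0, -1.0]]
ft_force: [0.3, -0.6, 0.3]
grip_width: 0.0517
```

```bash
python3 - <<'E'
from h import *
s=env.observe();print(s['time_s'],s['position'],s['q'],s['tool_rot'],s['grip_width'])
c=imaging.get_calibration("wrist");print(c)
im,d=imaging.get_image("wrist");cv2.imwrite("pics/w1.png",im);np.save("w1.npy",d);np.save("w1T.npy",c['world_from_camera'])
for n in("scene","side"):
    im,d=imaging.get_image(n);cv2.imwrite(f"pics/{n}1.png",im);np.save(f"{n}1.npy",d)
E
```

```text
2.1 [0.43108872 0.11296178 0.22430472] [-6.10941852e-01  1.12968815e+01  8.97288408e+01  1.14734317e-02
  7.89700053e+01  7.38507189e+01] [[ 9.63461672e-01  2.67846227e-01  7.66624449e-05]
 [ 2.67846208e-01 -9.63461660e-01  1.95743683e-04]
 [ 1.26290533e-04 -1.68057791e-04 -9.99999978e-01]] 0.051715442074740874
{'camera_matrix': array([[280.71694406,   0.        , 318.9024478 ],
       [  0.        , 280.71694406, 199.95968746],
       [  0.        ,   0.        ,   1.        ]]), 'world_from_camera': array([[ 2.67401482e-01, -9.20325120e-01, -2.85478757e-01,
         5.03542135e-01],
       [-9.63585124e-01, -2.55517953e-01, -7.88307323e-02,
         1.34201741e-01],
       [-3.95044469e-04,  2.96162538e-01, -9.55137474e-01,
         3.74424967e-01],
       [ 0.00000000e+00,  0.00000000e+00,  0.00000000e+00,
         1.00000000e+00]])}
```

View pics/w1.png

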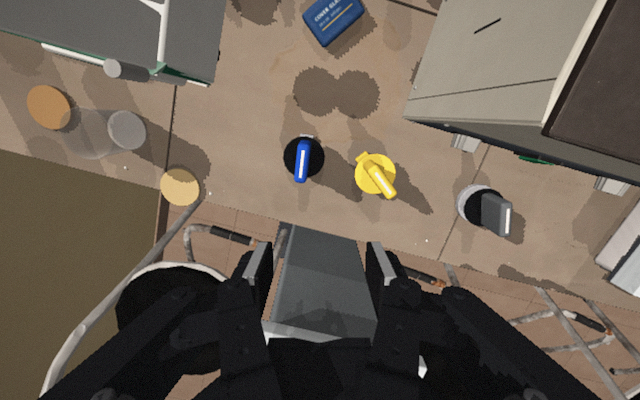

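View pics/scene1.png

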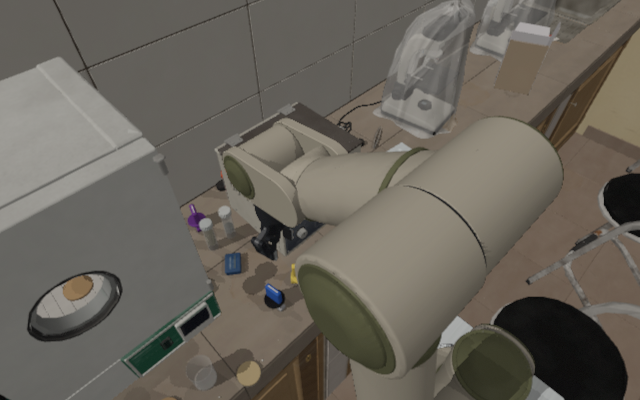

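View pics/side1.png

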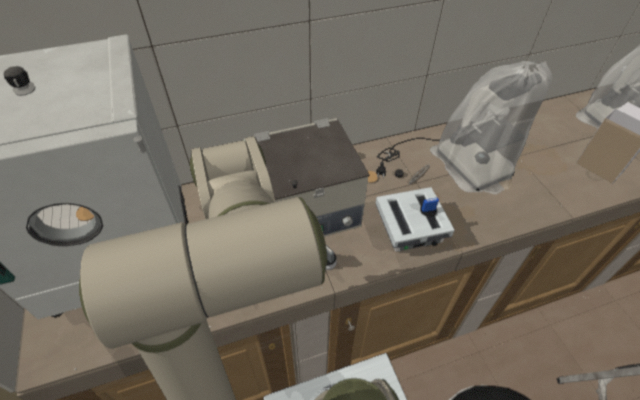

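The wrist view shows the blue stop at (303,158), the yellow one at (375,175) and the grey post at (490,213). The side view shows the shaker clearly, with the empty slot near (399,217).

```bash
python3 - <<'E'
from h import *
im=cv2.imread("pics/w1.png");d=np.load("w1.npy");c=imaging.get_calibration("wrist")
hsv=cv2.cvtColor(im,cv2.COLOR_BGR2HSV)
b=np.zeros((400,640),bool);b[130:190,278:330]=1
P,u,v=pts(c,d,b)
T=c['world_from_camera'];K=c['camera_matrix']
def onz(u,v,z):
    D=np.stack([(u-K[0,2])/K[0,0],(v-K[1,2])/K[1,1],np.ones_like(u,float)],1)@T[:3,:3].T
    return T[:3,3]+D*((z-T[2,3])/D[:,2])[:,None]
# blue & white-line pixels on top
t=P[(P[:,2]>.064)];print('top',len(t),t.mean(0),t.min(0),t.max(0))
r=cv2.minAreaRect((t[:,:2]*1000).astype(np.float32));print(r)
w,V=np.linalg.eigh(np.cov(t[:,:2].T));print(w,np.degrees(np.arctan2(V[1,1],V[0,1])))
# white line
wm=b&(hsv[:,:,1]<90)&(hsv[:,:,2]>140)
vv,uu=np.nonzero(wm); 
x=onz(uu,vv,.072); dd=d[vv,uu]; k=np.hypot(*(x[:,:2]-t.mean(0)[:2]).T)<.03
x=x[k];print('line',len(x),x.mean(0)); w,V=np.linalg.eigh(np.cov(x[:,:2].T));print(w,np.degrees(np.arctan2(V[1,1],V[0,1])))
# collar
m=b&(hsv[:,:,2]<60);vv,uu=np.nonzero(m);x=onz(uu,vv,.027).astype(np.float32)
print('collar',cv2.minEnclosingCircle(x[:,:2].copy()),len(x))
cv2.imwrite("pics/wc.png",cv2.resize(im[130:240,270:530],None,fx=3,fy=3,interpolation=cv2.INTER_CUBIC))
s=cv2.imread("pics/side1.png")[180:255,365:465];cv2.imwrite("pics/sh.png",cv2.resize(s,None,fx=8,fy=8,interpolation=cv2.INTER_CUBIC))
E
```

```text
top 500 [0.44892572 0.1365413  0.07188855] [0.42558885 0.12753599 0.06415634] [0.46952178 0.14539816 0.07600701]
((447.491943359375, 136.53465270996094), (44.242828369140625, 13.986331939697266), 7.769924163818359)
[1.54287986e-05 1.52250541e-04] -172.18416978247967
line 674 [0.44119219 0.14446463 0.072     ]
[0.00013393 0.00031886] -154.8668051873974
collar ((0.44760745763778687, 0.13594122231006622), 0.02570164203643799) 819
```

View pics/wc.png

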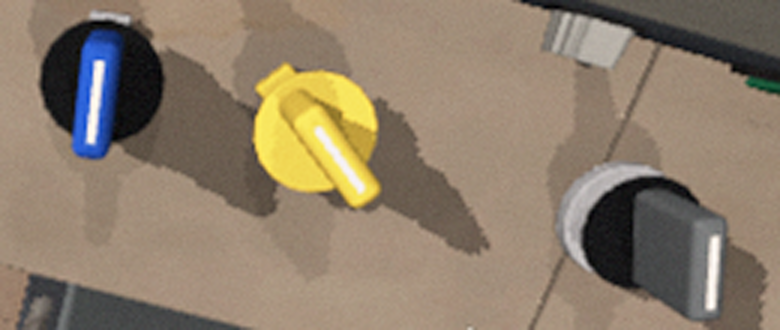

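View pics/sh.png

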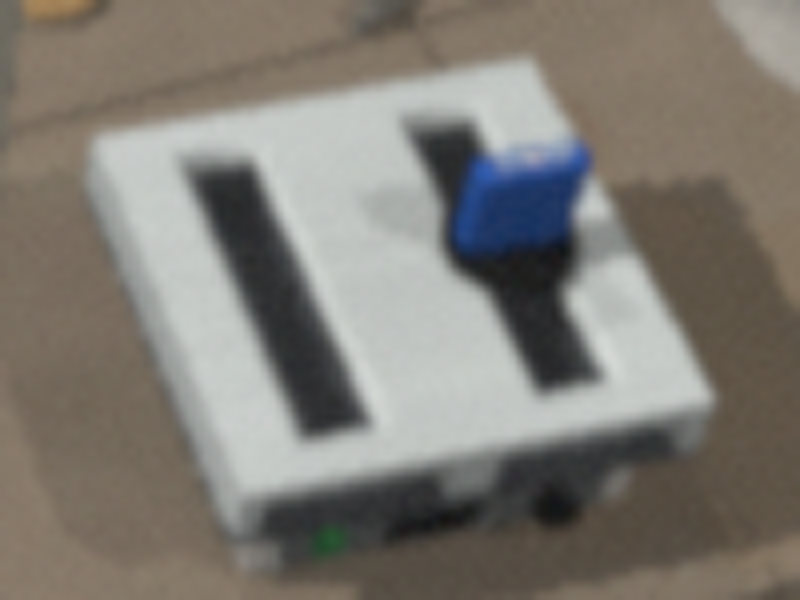

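Call:
{"op": "step_arm", "data": {
  "steps": [0.6,0.073,-0.06,0,0,0,0.171,0.6,0.073,-0.06,0.1,0,0,0.171,0.6,0.073,-0.06,0.25,0,0,0.171,0.6,0.073,-0.06,0.4,0,0,0.171,0.6,0.073,-0.06,0.5,0,0,0.171,0.6,0.073,-0.06,0.55,0,0,0.171,0.6,0.073,-0.06,0.572,0,0,0.171,0.6,0.073,-0.06,0.572,0,0,0.171],
  "grip_force": 50
}}

```text
time_s: 3.05
position: [0.4468, 0.1335, 0.0528]
tool_rot: [[0.991, 0.131, -0.001], [0.131, -0.991, -0.0], [-0.001, 0.0, -1.0]]
ft_force: [-0.1, -0.2, 0.7]
grip_width: 0.051
```

```bash
python3 - <<'E'
from h import *
s=env.observe();print(s['time_s'],s['position'],s['q'],s['tool_rot'],s['grip_width'])
im,d=imaging.get_image("wrist");cv2.imwrite("pics/w2.png",im)
E
```

```text
3.05 [0.44679265 0.13348479 0.05278941] [ 2.04276508e+00  2.60763613e+01  1.01468791e+02 -7.14694113e-03
  5.24979121e+01  8.44914200e+01] [[ 9.91317223e-01  1.31489940e-01 -7.47602246e-04]
 [ 1.31489883e-01 -9.91317505e-01 -1.25686740e-04]
 [-7.57637735e-04  2.62932979e-05 -9.99999713e-01]] 0.05097180977946397
```

View pics/w2.png

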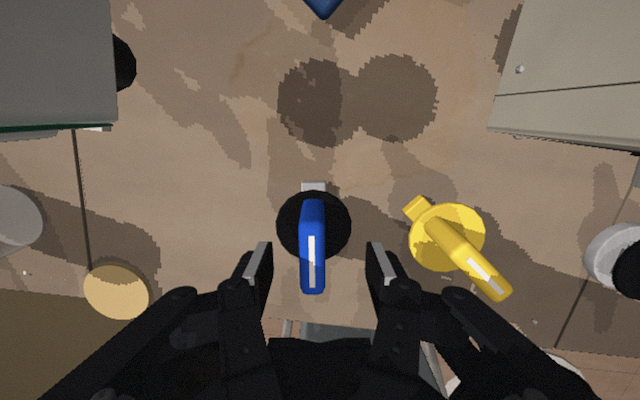

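The stop's top is at (312,245), between the fingertips at (258,262) and (382,262), about 2–3 mm off centre. I'll correct that and close.

Call:
{"op": "step_arm", "data": {
  "steps": [0.6,0.002,-0.009,0,0,0,0,0.1,0.002,-0.009,0,0,0,0,0,0.002,-0.009,0,0,0,0,0,0.002,-0.009,0,0,0,0,0,0.002,-0.009,0,0,0,0,0,0.002,-0.009,0,0,0,0,0,0.002,-0.009,0,0,0,0,0,0.002,-0.009,0,0,0,0],
  "grip_force": 50
}}

```text
time_s: 3.9
position: [0.4472, 0.1373, 0.0535]
tool_rot: [[0.991, 0.133, 0.001], [0.133, -0.991, 0.0], [0.001, -0.0, -1.0]]
ft_force: [-0.8, -0.3, 5.6]
grip_width: 0.0126
```

Call:
{"op": "step_arm", "data": {
  "steps": [0,0,0,-0.05,0,0,0,0,0,0,-0.15,0,0,0,0,0,0,-0.3,0,0,0,0,0,0,-0.45,0,0,0,0,0,0,-0.6,0,0,0,0,0,0,-0.6,0,0,0]
}}

```text
time_s: 4.5
position: [0.4489, 0.1374, 0.2384]
tool_rot: [[0.991, 0.133, 0.011], [0.133, -0.991, 0.0], [0.011, 0.001, -1.0]]
ft_force: [0.7, 0.8, -0.9]
grip_width: 0.0124
```

```bash
python3 - <<'E'
from h import *
s=env.observe();print(s['time_s'],s['position'],s['q'],s['tool_rot'],s['grip_width'],s['ft_force'])
im,d=imaging.get_image("wrist");cv2.imwrite("pics/w3.png",im)
im=cv2.imread("pics/side1.png");d=np.load("side1.npy");c=imaging.get_calibration("side")
b=np.zeros((400,640),bool);b[180:255,365:465]=1
P,u,v=pts(c,d,b);k=abs(P[:,2]-.08)<.006;P=P[k];print(len(P),P.mean(0),P[:,2].std())
r=cv2.minAreaRect((P[:,:2]*1000).astype(np.float32));print(r)
# slot corners by picture (dark region of empty slot)
g=cv2.cvtColor(im,cv2.COLOR_BGR2GRAY)
for n in("side",):
    print([(q['score'],q['pixel']) for q in imaging.pinpoint(n,"slot")])
K=c['camera_matrix'];T=c['world_from_camera']
def on(px,z):
    px=np.asarray(px,float);D=np.stack([(px[:,0]-K[0,2])/K[0,0],(px[:,1]-K[1,2])/K[1,1],np.ones(len(px))],1)@T[:3,:3].T
    return T[:3,3]+D*((z-T[2,3])/D[:,2])[:,None]
# mouth edges approx from zoom (8x)
z=np.array([[185,155],[255,152],[302,436],[372,425]])
print(on(z/8+np.array([365,180]),.08))
z=np.array([[92,140],[532,60],[715,400],[240,500]])
C=on(z/8+np.array([365,180]),.08);print(C,C.mean(0))
E
```

```text
4.5 [0.44893243 0.13740878 0.23837323] [2.52450380e+00 1.27729220e+01 8.53015166e+01 3.17807789e-04
 8.12864758e+01 8.48615058e+01] [[ 9.91007732e-01  1.33339836e-01  1.11428502e-02]
 [ 1.33342612e-01 -9.91069877e-01  4.96770101e-04]
 [ 1.11095824e-02  9.93513732e-04 -9.99937793e-01]] 0.012392762665575855 [ 0.74678454  0.78807627 -0.89214299]
2129 [ 0.47325056 -0.3862812   0.07962278] 0.002249841265403358
((479.53472900390625, -390.6616516113281), (182.27259826660156, 176.6952667236328), 83.8780288696289)
[]
[[ 0.54995205 -0.3396809   0.08      ]
 [ 0.54276225 -0.36568041  0.08      ]
 [ 0.41729457 -0.32409134  0.08      ]
 [ 0.4135863  -0.34999323  0.08      ]]
[[ 0.56816911 -0.30906134  0.08      ]
 [ 0.5507259  -0.48898091  0.08      ]
 [ 0.38375839 -0.47238491  0.08      ]
 [ 0.39946381 -0.29124047  0.08      ]] [ 0.4755293  -0.39041691  0.08      ]
```

View pics/w3.png

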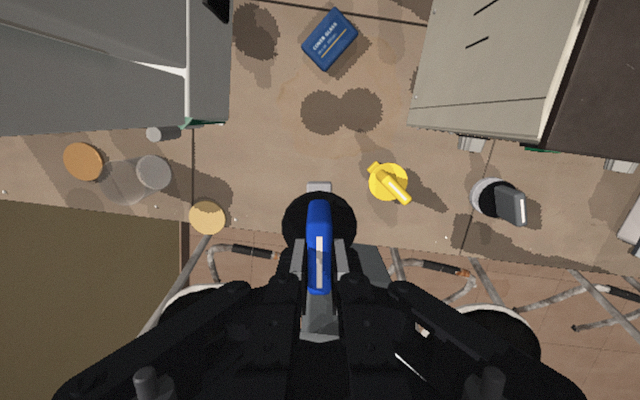

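The stop is held squarely (width 12–14 mm) at image (318,245). The shaker's centre comes out at about (0.4755,-0.390), yaw -6°, and the slot's at about (0.480,-0.345). I'll carry it over, keeping x small past the centrifuge.

Call:
{"op": "step_arm", "data": {
  "steps": [0,-0.267,0.762,-0.05,0,0,0.307,0,-0.267,0.762,-0.05,0,0,0.307,0,-0.267,0.762,-0.05,0,0,0.307,0,-0.267,0.762,-0.05,0,0,0.307,0,-0.267,0.762,-0.05,0,0,0.307,0,-0.267,0.762,-0.05,0,0,0.307]
}}

```text
time_s: 5.2
position: [0.3968, -0.1038, 0.2464]
tool_rot: [[0.994, -0.114, -0.003], [-0.114, -0.994, 0.001], [-0.003, -0.0, -1.0]]
ft_force: [-0.6, -0.1, -0.1]
grip_width: 0.0126
```

Call:
{"op": "step_arm", "data": {
  "steps": [0,0.15,0.77,0,0,0,0,0,0.15,0.77,0,0,0,0,0,0.15,0.77,0,0,0,0,0,0.15,0.77,0,0,0,0,0,0.15,0.77,0,0,0,0,0,0.15,0.77,0,0,0,0,0,0.15,0.77,0,0,0,0,0,0.15,0.77,0,0,0,0]
}}

```text
time_s: 6.0
position: [0.4179, -0.333, 0.2471]
tool_rot: [[0.994, -0.106, -0.001], [-0.106, -0.994, 0.002], [-0.001, -0.002, -1.0]]
ft_force: [-0.2, -0.1, -1.2]
grip_width: 0.0127
```

```bash
python3 - <<'E'
from h import *
s=env.observe();print(s['time_s'],s['position'],s['q'],s['tool_rot'],s['grip_width'],s['ft_force'])
c=imaging.get_calibration("wrist");np.save("w4T.npy",c['world_from_camera'])
im,d=imaging.get_image("wrist");cv2.imwrite("pics/w4.png",im);np.save("w4.npy",d)
print([(q['score'],q['pixel']) for q in imaging.pinpoint("wrist","slot")])
P,u,v=pts(c,d,np.ones((400,640),bool));k=(abs(P[:,2]-.08)<.004)&(P[:,1]<-.25);P=P[k];print(len(P),P[:,2].mean())
print(cv2.minAreaRect((P[:,:2]*1000).astype(np.float32)))
E
```

```text
6.0 [ 0.4179459  -0.33301283  0.24708114] [-5.12565634e+01  1.94025137e+01  7.42796920e+01  1.49203289e-02
  8.64449712e+01  4.48460297e+01] [[ 0.99433057 -0.10632646 -0.00118642]
 [-0.10632411 -0.99432972  0.00189389]
 [-0.00138106 -0.00175701 -0.9999975 ]] 0.012713912018757966 [-0.18844233 -0.12016105 -1.16673616]
[(0.59, [322.6, 122.8])]
19680 0.08031549114092036
((476.7426452636719, -478.2646484375), (369.03173828125, 182.4216766357422), 88.8554916381836)
```

View pics/w4.png

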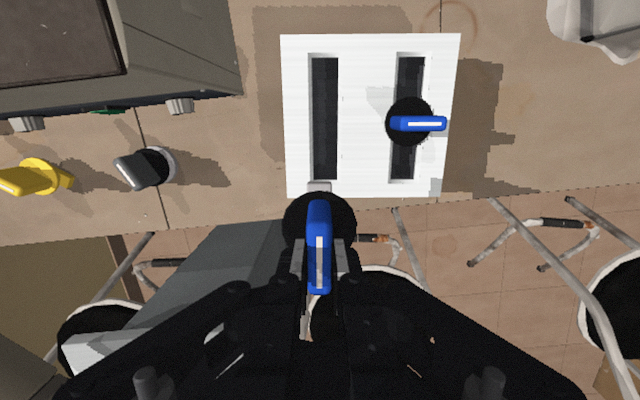

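The wrist view shows the platform in full: the empty slot runs from (325,55) to (325,180), the fitted stop is at (415,124), and the held stop is at (318,245).

```bash
python3 - <<'E'
from h import *
im=cv2.imread("pics/w4.png");d=np.load("w4.npy");c=imaging.get_calibration("wrist");c['world_from_camera']=np.load("w4T.npy")
K=c['camera_matrix'];T=c['world_from_camera']
def on(px,z):
    px=np.asarray(px,float);D=np.stack([(px[:,0]-K[0,2])/K[0,0],(px[:,1]-K[1,2])/K[1,1],np.ones(len(px))],1)@T[:3,:3].T
    return T[:3,3]+D*((z-T[2,3])/D[:,2])[:,None]
g=cv2.cvtColor(im,cv2.COLOR_BGR2GRAY).astype(int)
for r in (70,90,110,130,150,170): print(r,g[r,300:350].tolist())
def rect(mask,name,z=.08):
    n,l,st,ce=cv2.connectedComponentsWithStats(mask.astype(np.uint8));i=1+np.argmax(st[1:,4]);v,u=np.nonzero(l==i)
    x=on(np.stack([u,v],1),z)[:,:2]*1000;R=cv2.minAreaRect(x.astype(np.float32));print(name,len(x),x.mean(0),R,u.min(),u.max(),v.min(),v.max())
b=np.zeros(g.shape,bool);b[45:182,300:350]=1;rect(b&(g<120),'slot')
b=np.zeros(g.shape,bool);b[20:200,270:475]=1;rect(b&(g>185),'plat')
# left edge & right edge lines of slot dark
for r0 in (0,1):
    ps=[]
    for r in range(65,172,4):
        row=g[r,300:350];k=np.nonzero(row<120)[0];ps.append((300+(k[0] if r0==0 else k[-1]),r))
    X=on(ps,.08);p=np.polyfit(X[:,0],X[:,1],1);print(np.degrees(np.arctan(p[0])),np.polyval(p,.48))
cv2.imwrite("pics/w4c.png",cv2.resize(im[25:300,270:470],None,fx=2.1,fy=2.1,interpolation=cv2.INTER_CUBIC))
E
```

```text
70 [242, 242, 241, 242, 242, 242, 245, 233, 178, 151, 161, 122, 67, 40, 49, 47, 46, 51, 47, 48, 45, 47, 50, 49, 46, 38, 28, 35, 41, 33, 38, 40, 38, 41, 39, 37, 34, 18, 207, 248, 242, 241, 242, 242, 243, 242, 242, 243, 243, 241]
90 [244, 244, 245, 244, 245, 245, 246, 241, 199, 160, 159, 150, 86, 48, 51, 48, 47, 48, 50, 56, 54, 58, 56, 57, 53, 47, 42, 40, 43, 45, 47, 46, 45, 46, 42, 45, 40, 74, 227, 243, 242, 244, 243, 243, 243, 242, 244, 242, 242, 243]
110 [238, 238, 239, 239, 239, 239, 240, 241, 213, 160, 153, 161, 106, 46, 51, 45, 53, 51, 53, 59, 55, 61, 58, 58, 59, 48, 43, 42, 47, 43, 45, 47, 45, 45, 44, 44, 46, 111, 227, 243, 239, 240, 238, 236, 236, 237, 237, 237, 237, 238]
130 [240, 240, 241, 240, 241, 240, 240, 241, 229, 177, 152, 158, 113, 51, 46, 50, 50, 45, 49, 51, 59, 56, 54, 54, 53, 48, 45, 43, 41, 47, 46, 43, 47, 45, 44, 44, 31, 150, 235, 242, 243, 241, 238, 238, 237, 237, 237, 238, 238, 239]
150 [241, 241, 240, 241, 240, 242, 240, 241, 245, 206, 159, 164, 140, 77, 40, 46, 43, 45, 48, 51, 51, 55, 57, 53, 53, 48, 48, 43, 46, 43, 43, 43, 40, 42, 41, 38, 29, 210, 246, 245, 242, 238, 238, 237, 236, 239, 237, 236, 238, 237]
170 [244, 243, 244, 242, 244, 244, 243, 244, 248, 226, 168, 155, 154, 97, 29, 40, 34, 37, 39, 42, 36, 44, 44, 41, 43, 47, 41, 43, 43, 41, 40, 45, 45, 43, 38, 37, 72, 230, 247, 244, 244, 243, 242, 243, 242, 241, 242, 242, 243, 242]
slot 3064 [ 486.14490038 -344.97240829] ((482.23663330078125, -344.580078125), (27.340015411376953, 126.81623840332031), 84.37056732177734) 311 337 58 179
plat 18730 [ 489.05746973 -389.14219077] ((477.36566162109375, -389.7341613769531), (181.02182006835938, 171.58139038085938), 84.20316314697266) 280 460 33 198
-5.737316485483752 -0.33124740542400216
-5.878983278770548 -0.3574820784633368
```

View pics/w4c.png

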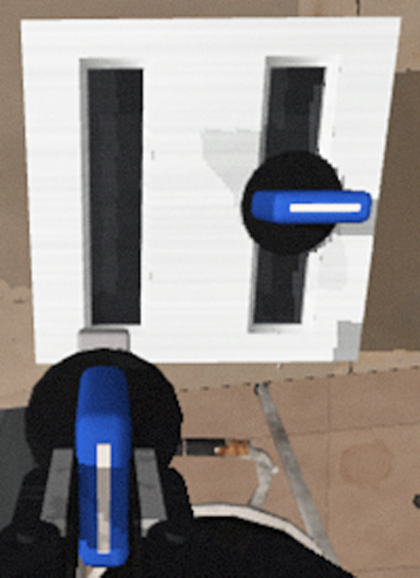

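Call:
{"op": "step_arm", "data": {
  "steps": [0,0.216,0.016,0,0,0,-0.007,0,0.216,0.016,0,0,0,-0.007,0,0.216,0.016,0.1,0,0,-0.007,0,0.216,0.016,0.2,0,0,-0.007,0,0.216,0.016,0.3,0,0,-0.007,0,0.216,0.016,0.32,0,0,-0.007,0,0.216,0.016,0.32,0,0,-0.007]
}}

```text
time_s: 6.8
position: [0.4819, -0.3456, 0.1519]
tool_rot: [[0.995, -0.101, -0.001], [-0.101, -0.995, 0.001], [-0.001, -0.001, -1.0]]
ft_force: [0.2, -0.7, -0.8]
grip_width: 0.0127
```

```bash
python3 - <<'E'
from h import *
s=env.observe();print(s['time_s'],s['position'],s['q'],s['tool_rot'],s['grip_width'],s['ft_force'])
im,d=imaging.get_image("side");a=im[170:260,360:470]
im2,d=imaging.get_image("wrist")
cv2.imwrite("pics/w5.png",np.hstack([cv2.resize(a,(390,320),interpolation=cv2.INTER_CUBIC),cv2.resize(im2[100:340,170:470],(400,320))]))
E
```

```text
6.8 [ 0.48187244 -0.34561724  0.1519284 ] [-4.70785931e+01  2.94618577e+01  7.39422386e+01  1.38321987e-03
  7.66592447e+01  4.87342424e+01] [[ 9.94857180e-01 -1.01284999e-01 -7.35645061e-04]
 [-1.01284388e-01 -9.94857171e-01  8.25549538e-04]
 [-8.15477549e-04 -7.46794525e-04 -9.99999389e-01]] 0.012733531615764229 [ 0.16792146 -0.68123065 -0.78896651]
```

View pics/w5.png

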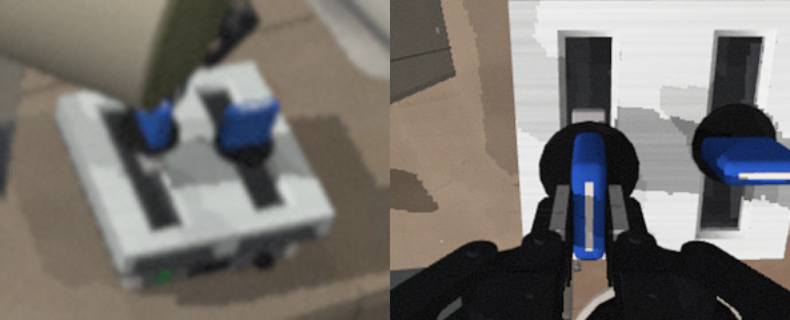

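The foot's end (x≈590) is centred in the dark slot (567–612) in the wrist crop, so I'll lower it.

Call:
{"op": "step_arm", "data": {
  "steps": [0,0,-0.002,0.03,0,0,0,0,0,-0.002,0.06,0,0,0,0,0,-0.002,0.09,0,0,0,0,0,-0.002,0.115,0,0,0,0,0,-0.002,0.13,0,0,0,0,0,-0.002,0.133,0,0,0,0,0,-0.002,0.133,0,0,0,0,0,-0.002,0.133,0,0,0]
}}

```text
time_s: 7.7
position: [0.482, -0.3458, 0.1122]
tool_rot: [[0.995, -0.102, 0.0], [-0.102, -0.995, -0.0], [0.0, 0.0, -1.0]]
ft_force: [-0.1, -0.0, -1.1]
grip_width: 0.0122
```

Call:
{"op": "step_arm", "data": {
  "steps": [0,0,0,0.003,0,0,0,0,0,0,0.003,0,0,0]
}}

```text
time_s: 7.9
position: [0.482, -0.3458, 0.1116]
tool_rot: [[0.995, -0.102, 0.001], [-0.102, -0.995, -0.001], [0.001, 0.001, -1.0]]
ft_force: [-0.9, 0.1, 2.3]
grip_width: 0.0124
```

```bash
python3 - <<'E'
from h import *
s=env.observe();print(s['time_s'],s['position'],s['ft_force'],s['wrist_torque'])
im,d=imaging.get_image("side");a=im[170:260,360:470]
im2,d=imaging.get_image("wrist")
cv2.imwrite("pics/w6.png",np.hstack([cv2.resize(a,(390,320),interpolation=cv2.INTER_CUBIC),cv2.resize(im2[100:340,170:470],(400,320))]))
E
```

```text
7.9 [ 0.48202036 -0.34580107  0.11155826] [-0.88066575  0.11206609  2.28115708] [-0.0061763   0.08482375  0.02818443]
```

View pics/w6.png

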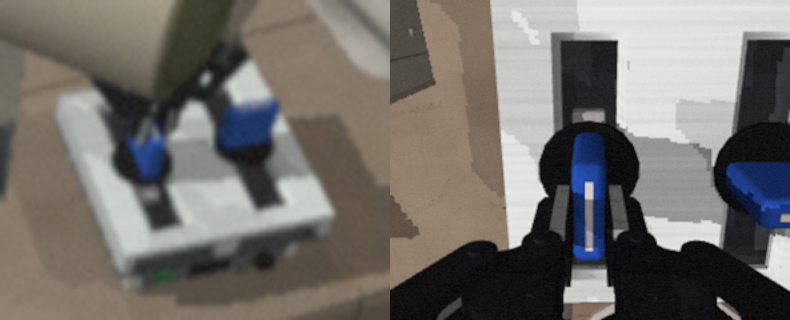

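The collar is down (about +2–3 N contact) and the foot lies in the slot. Next is the quarter turn, with the last joint going from about 49° to -41°.

Call:
{"op": "step_arm", "data": {
  "steps": [0,0,0,0,0,0,-0.17,0,0,0,0,0,0,-0.34,0,0,0,0,0,0,-0.51,0,0,0,0,0,0,-0.68,0,0,0,0,0,0,-0.85,0,0,0,0,0,0,-1,0,0,0,0,0,0,-1]
}}

```text
time_s: 8.7
position: [0.4821, -0.3459, 0.1116]
tool_rot: [[0.775, 0.632, 0.001], [0.632, -0.775, -0.001], [0.0, 0.001, -1.0]]
ft_force: [0.3, -0.9, 2.6]
grip_width: 0.0125
```

Call:
{"op": "step_arm", "data": {
  "steps": [0,0,0,0,0,0,-0.17,0,0,0,0,0,0,-0.34,0,0,0,0,0,0,-0.51,0,0,0,0,0,0,-0.68,0,0,0,0,0,0,-0.85,0,0,0,0,0,0,-1,0,0,0,0,0,0,-1,0,0,0,0,0,0,-1]
}}

```text
time_s: 9.5
position: [0.4821, -0.3459, 0.1115]
tool_rot: [[0.107, 0.994, 0.001], [0.994, -0.107, -0.001], [-0.001, 0.001, -1.0]]
ft_force: [-0.1, 0.9, 5.3]
grip_width: 0.0127
```

```bash
python3 - <<'E'
from h import *
s=env.observe();print(s['time_s'],s['position'],s['ft_force'],s['wrist_torque'],s['q'],s['tool_rot'])
im,d=imaging.get_image("side");a=im[170:260,360:470]
im2,d=imaging.get_image("wrist")
cv2.imwrite("pics/w7.png",np.hstack([cv2.resize(a,(390,320),interpolation=cv2.INTER_CUBIC),cv2.resize(im2[100:340,170:470],(400,320))]))
E
```

```text
9.5 [ 0.48208094 -0.34587975  0.11154162] [-0.14149965  0.86141982  5.27340661] [-0.00824696 -0.11475564  0.12909586] [-4.70802843e+01  3.17568815e+01  7.71185042e+01 -6.21494702e-04
  7.10646674e+01 -4.09453338e+01] [[ 1.06867348e-01  9.94273037e-01  7.04967505e-04]
 [ 9.94273046e-01 -1.06866800e-01 -7.73178961e-04]
 [-6.93413373e-04  7.83557773e-04 -9.99999453e-01]]
```

View pics/w7.png

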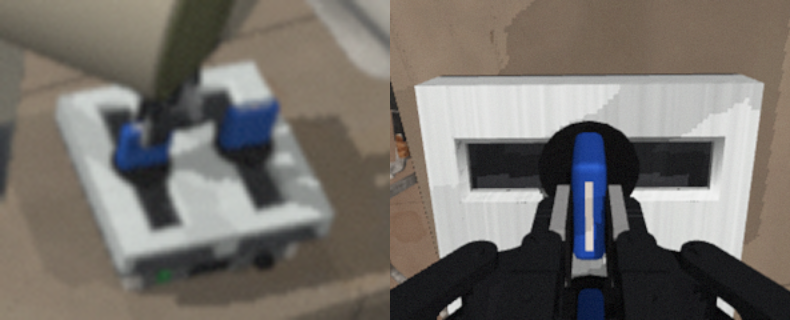

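It stands square across the slot (tool yaw 83.9° against the slot's -5.8°). I'll release it and rise.

Call:
{"op": "step_arm", "data": {
  "steps": [0.5,0,0,0,0,0,0,0.5,0,0,0,0,0,0,0.5,0,0,0,0,0,0,0.5,0,0,0,0,0,0,0.5,0,0,-0.05,0,0,0,0.5,0,0,-0.15,0,0,0,0.5,0,0,-0.3,0,0,0,0.5,0,0,-0.45,0,0,0,0.5,0,0,-0.45,0,0,0]
}}

```text
time_s: 10.5
position: [0.4832, -0.347, 0.2525]
tool_rot: [[0.102, 0.995, 0.008], [0.995, -0.102, -0.009], [-0.008, 0.009, -1.0]]
ft_force: [0.4, -0.2, -0.1]
grip_width: 0.0429
```

Call:
{"op": "step_arm", "data": {
  "steps": [0.5,-0.35,0.0,0,0,0,0,0.5,-0.35,0.0,0,0,0,0,0.5,-0.35,0,0,0,0,0,0.5,-0.35,0,0,0,0,0]
}}

```text
time_s: 10.9
position: [0.4706, -0.4511, 0.2448]
tool_rot: [[0.104, 0.995, -0.001], [0.995, -0.104, 0.002], [0.001, -0.001, -1.0]]
ft_force: [0.1, 0.6, -0.4]
grip_width: 0.0425
```

```bash
python3 - <<'E'
from h import *
s=env.observe();print(s['time_s'],s['position'],s['ft_force'])
c=imaging.get_calibration("wrist")
im2,d=imaging.get_image("wrist")
K=c['camera_matrix'];T=c['world_from_camera']
P,u,v=pts(c,d,np.ones((400,640),bool));k=(P[:,2]>.121)&(P[:,2]<.14)&(np.hypot(P[:,0]-.482,P[:,1]+.345)<.035);t=P[k]
print(len(t),t.mean(0),np.percentile(t[:,2],[5,50,95]),cv2.minAreaRect((t[:,:2]*1000).astype(np.float32)))
hsv=cv2.cvtColor(im2,cv2.COLOR_BGR2HSV)
k=(P[:,2]>.1)&(P[:,2]<.112)&(np.hypot(P[:,0]-.482,P[:,1]+.345)<.035);print('collar z',len(P[k]),np.median(P[k][:,2]) if k.any() else 0)
im,d=imaging.get_image("side");a=im[170:260,360:470]
cv2.imwrite("pics/w8.png",np.hstack([cv2.resize(a,(390,320),interpolation=cv2.INTER_CUBIC),cv2.resize(im2,(400,320))]))
im,d=imaging.get_image("scene");cv2.imwrite("pics/scene8.png",im)
E
```

```text
10.9 [ 0.47057641 -0.45114354  0.24475136] [ 0.10858777  0.55203343 -0.3635422 ]
828 [ 0.48153861 -0.34312763  0.1299186 ] [0.12728454 0.13010499 0.13180938] ((481.4351806640625, -343.6319885253906), (43.4142951965332, 13.83466911315918), 84.59830474853516)
collar z 1 0.10954675714120138
```

View pics/w8.png

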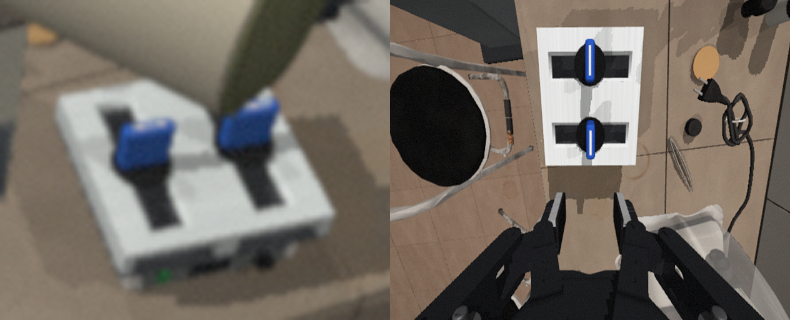

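View pics/scene8.png

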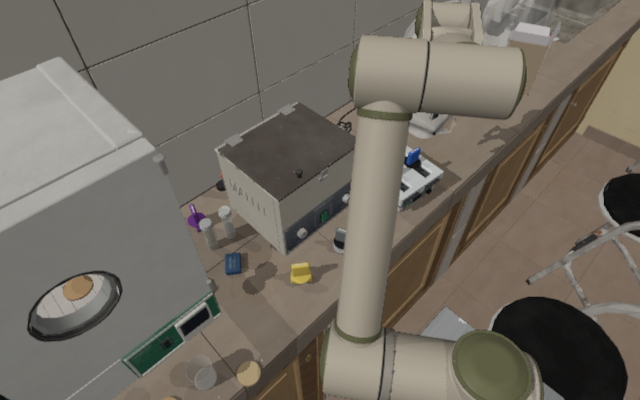

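The stop is standing in the slot. I'll move the arm a bit away from the plastic bag to be sure of clearance, then hand in.

Call:
{"op": "step_arm", "data": {
  "steps": [0.5,0.15,-0.25,-0.1,0,0,0,0.5,0.15,-0.25,-0.1,0,0,0,0.5,0.15,-0.25,-0.1,0,0,0,0.5,0.15,-0.25,-0.1,0,0,0,0.5,0.15,-0.25,-0.1,0,0,0]
}}

```text
time_s: 11.55
position: [0.4018, -0.3974, 0.2759]
tool_rot: [[0.101, 0.995, 0.0], [0.995, -0.101, 0.0], [0.0, 0.0, -1.0]]
ft_force: [0.0, -0.1, 0.0]
grip_width: 0.0428
```

```bash
python3 - <<'E'
from h import *
from rig import close_job
s=env.observe();print(s['time_s'],s['position'],s['ft_force'],abs(s['qvel']).max())
print(close_job())
E
```

```text
11.55 [ 0.40176253 -0.39740118  0.27591423] [ 0.00736518 -0.13881048  0.02124143] 1.062666989699434
the job is handed in; nothing more can be done
None
```

The blue stop is in the empty slot, turned square across it and released, and I handed the job in at 11.6 s. I lowered it with the foot along the slot until the collar touched the platform (2.3 N), then twisted it 90°.

- **Position:** the last wrist image puts the grip top 130 mm above the worktop, which matches a seated collar. Its centre is about 1 mm from the slot's middle line.
- **Angle:** the last image puts the stop within about 1° of square (84.6° against the slot's -5.8°).
- **Clearance:** the arm was clear of everything, with no contact force at the end.
- **Grey post:** no move went near it. I saw it standing in the last scene view, but partly hidden by the arm, and I did not measure its position again.
- **Failed checks:** the network found no slot in one side picture, where the arm was in the way. The first fit of the platform outline from wrist depth came out the wrong size. I measured the slot from the image edges instead.

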